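# Set the work light: dimmer to the tick, bracket to the band, cam lever closed

### The arm

A 6-joint arm with a two-finger parallel gripper is mounted at the origin on the work surface. World frame = base frame: x ahead of the robot, y to its left, z up, the work surface at z = 0. Lengths are in m, angles in rad, forces in N, time in s.
With the tool pointing down it reaches from about 0.3 to 0.775 m from the base axis. Payload 14.6 kg.
Tool frame: the origin (TCP) lies at the very end of the fingers, on their centre line; the grasp point (between the pads) lies 19 mm behind it; x points along the fingers, z is the direction in which the jaws open and shut, and the axes are right-handed (so a half turn about x gives the same grasp; the last joint's range is limited). The gripper opens to 94 mm and grips with 3 to 60 N. Pads are 16 mm wide; open, the fingers measure 119 mm over their backs; the gripper's body (75 mm by 177 mm) begins 78 mm behind the grasp point.
Start: joints at [1.214, 0.3, 1.521, -0, 1.321, -0.067], TCP at [0.157, 0.527, 0.205] pointing down, gripper open.
Joint ranges: [-3.03, 3.03], [-0.79, 2.21], [0.23, 2.52], [-1.04, 4.18], [0, 3.07], [-2.55, 2.55]. Speed limits (rad/s): [2.22, 2.22, 2.57, 3.14, 3.14, 3.14].

### API

Orientations are given as [roll, pitch, yaw] about the fixed x, y, z axes, in that order (R = Rz(yaw) Ry(pitch) Rx(roll)).
In Python, from station import ctrl gives the robot as it stands. The module is installed in compiled form; this text tells all that it offers.
- The arm moves only by the tool servo_tool, never from a script. Its argument "motion" is one flat list of numbers, 4 for each row, row after row: the shift along the tool's x, y, z in mm, then the turn about the tool's x in degrees. In form: [dx, dy, dz, roll, dx, dy, dz, roll, ...]. A call has 1 to 20 rows; each row is the pose to reach, as a shift and turn from the pose commanded when the call began, along the tool's axes at that moment; what a row does not reach only later rows make up. A row lasts 1/8 s, in which the tool goes at most 62.5 mm and 10.7 degrees, less where a joint would pass 70% of its speed; a pose out of reach is approached as far as the arm can. A call with a gripper value outside its range is refused whole. "gripper" is the opening, from 0 (shut) to 1 (fully open), set as the call begins (left out, the last holds). The fingers move at their own pace and stop on an object; "force" is the grip in N (left out, the last holds). Time passes only in rows, so rows that repeat a pose let the fingers close. It gives the time, the measured TCP pose, the force and the opening at its end, in the units of the state.
- ctrl.get_obs(): the state, without advancing time (a new reading comes with each control period).
- ctrl.camera(name): name is "scene" or "top" or "wrist"; returns a dict with "color" (480x640x3 uint8, red, green, blue), "z_map" (480x640 float32, m along the optical axis (not along the pixel's ray), 0 where there is no reading), "fx", "fy", "cx", "cy" (pixels), "rvec" (rotation vector, rad) and "tvec" (3), from world to camera coordinates, as OpenCV has them. Camera axes: x right, y down, z forward; pixel columns grow to the right and rows downward; lengths in m; the calibration is good to about 2 mm. The wrist camera is an equidistant fisheye: a pixel r from the principal point sees the ray r / f radians off the axis. A picture is of the moment at which its call begins.
- ctrl.hand_in(): hands the job in, once; it reports no verdict.
The state is a dict: "time_s": time; "qpos": joint angles; "joint_vel": joint speeds; "tau": joint torques, N m; "ee_pos": TCP position; "eef_rot": TCP orientation; "force": force on the tool from outside, world axes, zero at the start; "moment": the same for the moment, N m; "grip_width": finger opening in m.
Only numpy, scipy, OpenCV 4.12 (cv2) and the standard library are available. Lean on these libraries where they do the work, as an engineer would, in place of code of your own. Each camera call takes 0.05 s, during which the arm holds its last target.

### The job

Set up the work light on the bench: first turn its dimmer until the pointer is on the one long tick of its scale. Then lift the lamp bracket by its handle, with the cam lever still open, until the bracket's top rim is on the dark tape band round the column, and while holding it there squeeze the cam lever fully closed against the handle. Finish while still holding handle and lever gripped together with the bracket at the band; leave the network switch, screwdriver and mug alone.

Things in the scene. Friction and masses are not known exactly. Their poses are not given: they have to be found in the camera images.
- lamp_base: the work light: a grey slab 190 (x) by 320 (y) by 22 mm that does not move, carrying an aluminium column 22 mm across, 256 mm high. Origin: on the column's axis at bench level; z up, x to where the lamp shines, y to the left of that. The slab spans x -95 to 95, y -245 to 75 mm; the dimmer is at x -45, y -185 mm; the lamp bracket slides up and down the column
- dimmer (a joint): angle of the dimmer, rad, 0 to 4.71, growing clockwise seen from above. Its pointer (white line on one half of the bar-shaped grip, which lies along the same line) points, in the light's own x-y frame, at the angle 135 degrees minus this value, counted from x towards y. Value 2.83 puts the pointer on the long tick. Turns with a light drag (0.04 N m), stays where it is left
- dimmer_grip (a point): point on the dimmer's axis at the height to grip, 54 mm above the bench. The grip is an upright bar 46 mm long and 14 mm thick whose top is 65 mm above the bench; under it is a disc 48 mm across, top 31 mm above the bench. Grip the bar across its thickness, above the disc
- dimmer_mark (a point): outer end of the long white tick on the dimmer's dark dial plate (the other ticks are short), 48 mm from the dimmer's axis
- bracket (a joint): height of the lamp bracket above its bottom stop, m, 0 to 0.12. The bracket (about 0.43 kg with lamp, handle and lever) slides freely and falls to 0 if not held while the lever is open; with the lever closed it is clamped to the column
- bracket_top (a point): centre of the top rim of the bracket's black clamp sleeve (40 mm across, 50 mm tall) on the column's axis; 110 mm above the bench when the bracket is down. The lamp head (110 mm wide) is on the sleeve's +x side, lower than the rim
- mark_band: dark tape band, 10 mm tall, round the column: the height mark, at a different height each time. Origin: middle of the band on the column's axis. It is thin and no stop: the sleeve slides over it. The bracket is at the mark when its top rim is level with the band
- handle: black bar fixed to the bracket, pointing to -x of the light, 14 mm thick (y -7 to 7 mm), 28 mm tall, from 16 to 118 mm out from the column's axis. Origin: on that axis, level with the sleeve's underside; axes as the light's; the bar's mid-height is 25 mm higher. It does not yield sideways: as the lever closes, a hand gripping both must follow, its middle moving 10 to 15 mm along -y
- handle_grip (a point): point inside the handle bar at mid-height, 94 mm out from the column's axis, beside the lever's thumb roll: grip handle and roll together here, closing along the light's y
- cam_lever (a joint): opening of the cam lever, rad: 0 closed, 0.52 fully open; starts open. A steel lever on the handle's +y side, on an upright pin at x -34, y 29 mm from the column's axis, 62 mm long to its thumb roll. It closes towards the handle and stays where left: the roll yields to about 10 N, at the end 14 N, so a grip of 5 to 8 N on handle and roll lifts the bracket with the lever open and 20 N closes it
- thumb_roll: upright grey roller, 14 mm across and 34 mm tall, fixed at the end of the cam lever, level with the handle. Origin at its centre. Handle and roll together measure 52 to 60 mm across at the start and about 31 mm when the lever is closed (roll centre 17 mm from the handle's mid-plane)
- net_switch: bystander: grey metal network switch, 95 by 160 by 28 mm, on the bench on the light's +y side; origin under its centre
- screwdriver: bystander: black-handled screwdriver 200 mm long, 26 mm thick, on the bench beyond the light's +x side, lying along the slab; origin under its middle, along its x
- mug: bystander: white mug 80 mm across, 90 mm tall, beyond the dimmer end of the light; origin under its centre

How it is judged:
By the outcome, as a careful person would: the job done as asked, in the order asked, and still so for the second after the job is handed in, while the arm keeps its last pose, push and grip.
It also fails if it takes over 56 s, if anything falls off the work surface, if the arm or the gripper's body presses on something with over 40 N, if the wrist force passes 120 N, or if a joint passes its speed limit or range.

## Working session

There is one attempt and no reset: what is moved stays moved. The work goes in short steps, Python scripts to look and compute and a tool call to move; the robot and the scene stay as the last step left them, time stands still between calls to the robot, and variables do not carry over. Pictures are saved under pics/ and viewed, and the job is handed in when it is done.

Besides the shell and the picture viewer there is one more tool, called as name(argument=value, ...) on one line, values as JSON. servo_tool: Moves the arm, as the interface text tells. Its arguments: {"type":"object","properties":{"motion":{"type":"array","items":{"type":"number"}},"gripper":{"type":"number"},"force":{"type":"number"}},"required":["motion"]}

```bash
mkdir -p pics
python3 - <<'E'
from station import ctrl
import cv2,pickle
o=ctrl.get_obs();print(o)
for n in("scene","top","wrist"):
    c=ctrl.camera(n);pickle.dump(c,open(f'{n}0.pkl','wb'))
    cv2.imwrite(f'pics/{n}0.png',c['color'][:,:,::-1]);print(n,c['fx'],c['cx'],c['cy'],c['rvec'],c['tvec'])
E
```

```text
{'time_s': 0.0, 'qpos': array([ 1.21442009e+00,  3.00447250e-01,  1.52160294e+00, -1.30173634e-05,
        1.32067081e+00, -6.66195665e-02]), 'joint_vel': array([ 5.91459164e-04, -1.13142429e-04, -2.01758558e-05, -5.27647341e-05,
       -8.97045664e-04,  5.70178869e-04]), 'tau': array([-1.77297781e-03, -5.31808054e+01, -3.52733409e+01,  7.07428926e-02,
        2.44711968e-02, -6.75681531e-05]), 'ee_pos': array([0.15706946, 0.52681923, 0.20489016]), 'eef_rot': array([ 3.08614712,  1.56966792, -1.91599531]), 'force': array([-0.3949463 ,  0.53464   , -0.26871598]), 'moment': array([-0.03251083, -0.00054631, -0.00621328]), 'grip_width': 0.09418885522796612}
scene 518.9548232892116 326.0796428911144 241.37113046798208 [ 0.58633876  2.65903566 -1.18933715] [ 0.55287424 -0.10973048  1.31300259]
top 589.0751349016723 321.19774539550286 233.5051156127665 [ 2.15345576 -2.14685897  0.14361583] [0.0869978  0.63989046 1.3402132 ]
wrist 371.64829954431775 319.5486788508074 242.19567128187123 [-2.32972325 -1.73792716 -0.24451281] [-0.55006554 -0.02964641  0.3910613 ]
```

View pics/scene0.png

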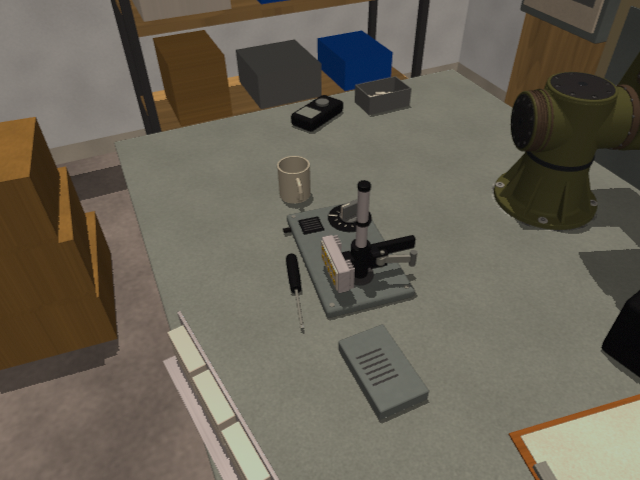

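View pics/top0.png

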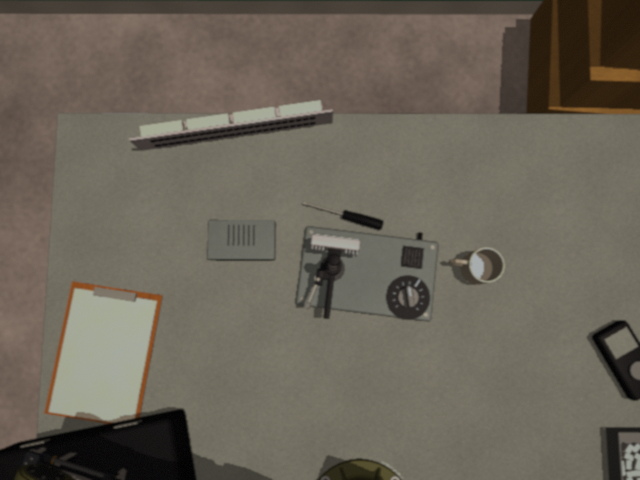

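View pics/wrist0.png

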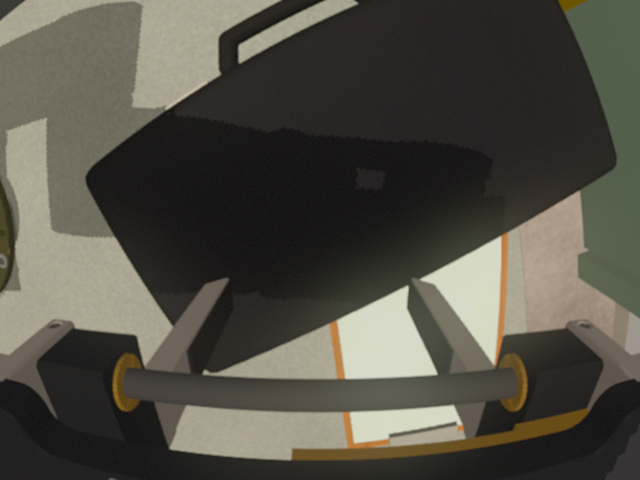

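```bash
cat > h.py <<'E'
import numpy as np,cv2,pickle
from scipy.spatial.transform import Rotation as Ro
def load(n):return pickle.load(open(n,'rb'))
def ray(c,u,v,fish=False):
    R=cv2.Rodrigues(np.array(c['rvec']))[0];t=np.array(c['tvec'])
    x=(u-c['cx']);y=(v-c['cy'])
    if fish:
        a=np.hypot(x,y);th=a/c['fx'];d=np.array([np.sin(th)*x/a,np.sin(th)*y/a,np.cos(th)])
    else:d=np.array([x/c['fx'],y/c['fy'],1])
    return -R.T@t,R.T@d
def onz(c,u,v,z,f=False):
    o,d=ray(c,u,v,f);return o+d*(z-o[2])/d[2]
def proj(c,P):
    R=cv2.Rodrigues(np.array(c['rvec']))[0];p=R@np.array(P)+np.array(c['tvec']);return c['fx']*p[0]/p[2]+c['cx'],c['fy']*p[1]/p[2]+c['cy']
def projf(c,P):
    R=cv2.Rodrigues(np.array(c['rvec']))[0];p=R@np.array(P)+np.array(c['tvec']);r=np.hypot(p[0],p[1]);th=np.arctan2(r,p[2])
    return c['fx']*th*p[0]/r+c['cx'],c['fx']*th*p[1]/r+c['cy']
E
python3 - <<'E'
from h import *
t=load('top0.pkl');s=load('scene0.pkl')
a=t['color'][215:335,290:450,::-1];cv2.imwrite('pics/topc.png',cv2.resize(a,None,fx=5,fy=5,interpolation=cv2.INTER_CUBIC))
a=s['color'][170:320,270:430,::-1];cv2.imwrite('pics/scec.png',cv2.resize(a,None,fx=4,fy=4,interpolation=cv2.INTER_CUBIC))
E
```

```text
(no output)
```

View pics/topc.png

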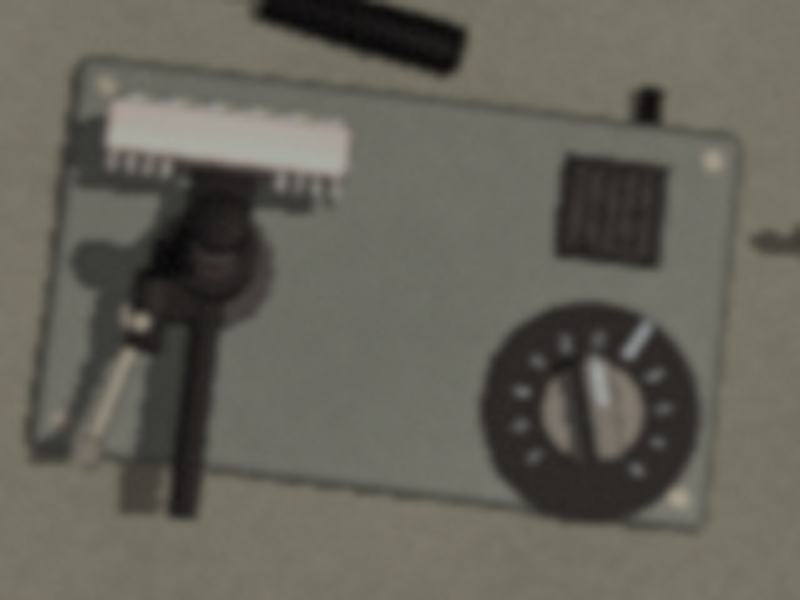

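View pics/scec.png

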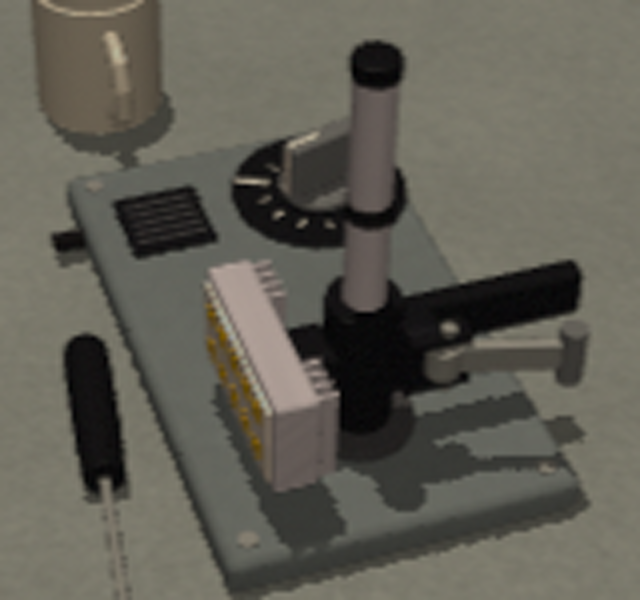

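Run:
```python
from h import *
t=load('top0.pkl');s=load('scene0.pkl')
f=lambda u,v,z:onz(t,290+(u-2)/5,215+(v-2)/5,z)[:2]
# slab top edges, points
def line(p,q):return np.cross([*p,1],[*q,1])
top=line(f(200,71,.022),f(560,114,.022));bot=line(f(250,474,.022),f(500,501,.022))
lef=line(f(74,120,.022),f(42,380,.022));rig=line(f(736,200,.022),f(711,450,.022))
X=lambda a,b:(lambda c:c[:2]/c[2])(np.cross(a,b))
C=[X(top,lef),X(top,rig),X(bot,rig),X(bot,lef)]
print(np.round(C,4));C=np.array(C)
print([np.linalg.norm(C[i]-C[(i+1)%4]) for i in range(4)])
for a,b in((C[1],C[0]),(C[2],C[3])):d=b-a;print('yaw',np.degrees(np.arctan2(-d[0],d[1])))
for a,b in((C[2],C[1]),(C[3],C[0])):d=b-a;print('yaw',np.degrees(np.arctan2(d[1],d[0])))
d=C[0]-C[1]+C[3]-C[2];yw=np.arctan2(-d[0],d[1]);R=np.array([[np.cos(yw),-np.sin(yw)],[np.sin(yw),np.cos(yw)]])
c=C.mean(0);O=c+R@[0,.085];print('O',O,np.degrees(yw))
print('dimmer pred',O+R@[-.045,-.185],'seen',f(593,411,.04), 'dial circle',f(591,412,.024))
L=lambda p:R.T@(p-O)
print('tick outer light',L(f(650,323,.024)),'dimmer',L(f(592,411,.03)))
print('roll',L(f(87,450,.12)),'handle end',L(f(183,515,.10)), L(f(205,320,.10)))
pt=f(596,358,.065);print('pointer',L(pt), L(f(603,400,.065)),L(f(580,460,.065)))
np.savez('o.npz',O=O,R=R,yw=yw)
T=lambda p:np.array([*(O+R@p[:2]),p[2]])
for z in(.11,.15,.2,.256):print(z,[round(v,1) for v in proj(s,T(np.array([0,0,z])))],[round(v,1) for v in proj(t,T(np.array([0,0,z])))])
```

```text
[[ 0.6606  0.1255]
 [ 0.6235 -0.1893]
 [ 0.441  -0.1669]
 [ 0.4737  0.147 ]]
[np.float64(0.3169721058585031), np.float64(0.18387609584541356), np.float64(0.3155760544761389), np.float64(0.18817841462674215)]
yaw -6.715883202854673
yaw -5.934446763811061
yaw -7.000640348060195
yaw -6.560128315706473
O [0.5590851  0.06356912] -6.326027322677183
dimmer pred [ 0.49397473 -0.11534606] seen [ 0.49246691 -0.11338364] dial circle [ 0.49246145 -0.11475346]
tick outer light [-0.00186865 -0.2082937 ] dimmer [-0.04631977 -0.18415824]
roll [-0.09217565  0.04580772] handle end [-0.11544079  0.00088715] [-0.02881459  0.00080142]
pointer [-0.02370206 -0.17880725] [-0.04235166 -0.18375989] [-0.07056984 -0.1759008 ]
0.11 [np.float64(362.1), np.float64(243.9)] [np.float64(332.5), np.float64(265.5)]
0.15 [np.float64(363.0), np.float64(228.4)] [np.float64(332.8), np.float64(263.9)]
0.2 [np.float64(364.1), np.float64(207.9)] [np.float64(333.2), np.float64(261.9)]
0.256 [np.float64(365.5), np.float64(183.2)] [np.float64(333.7), np.float64(259.4)]
```

```bash
cat >> h.py <<'E'
def plan(goal,jawdeg):
    """shift in tool axes (mm) + roll deg to reach TCP goal w/ jaw at world deg (mod 180)"""
    from station import ctrl
    o=ctrl.get_obs();R=Ro.from_euler('xyz',o['eef_rot']).as_matrix()
    d=R.T@(np.array(goal)-o['ee_pos'])*1000
    j=np.degrees(np.arctan2(R[1,2],R[0,2]))
    r=-(jawdeg-j);r=(r+90)%180-90
    print('t',o['time_s'],'tcp',np.round(o['ee_pos'],4),'xaxis',np.round(R[:,0],3),'jaw now',round(j,2),'shift',np.round(d,1),'roll',round(r,2),'q6',round(o['qpos'][5],2),'F',np.round(o['force'],1),'M',np.round(o['moment'],2),'w',round(o['grip_width'],4))
E
python3 -c "
from h import *
plan([.4935,-.1148,.20],98.6)"
```

```text
t 0.15 tcp [0.1571 0.5269 0.205 ] xaxis [-0.    -0.001 -1.   ] jaw now 73.4 shift [   5.4 -505.7 -518.8] roll -25.2 q6 -0.07 F [-0.9  0.1  0.7] M [ 0.03 -0.02 -0.02] w 0.0942
```

servo_tool(motion=[-30,-5,-5,0,-50,-30,-30,-1,-50,-70,-70,-3,-50,-110,-112,-5,-50,-150,-154,-7,-50,-190,-195,-9,-50,-230,-236,-11,-50,-270,-277,-13,-50,-310,-318,-15,-50,-350,-359,-17,-45,-390,-400,-19,-30,-430,-441,-21,-15,-465,-477,-23,0,-490,-503,-24,5,-503,-516,-25,5,-506,-519,-25,5,-506,-519,-25], gripper=1, force=20)

```text
time_s: 2.28
ee_pos: [0.4936, -0.1145, 0.2006]
eef_rot: [-1.447, 1.571, 0.27]
force: [0.2, -0.1, -0.1]
grip_width: 0.094
```

Run:
```python
from h import *
from station import ctrl
plan([.4935,-.1148,.20],98.6)
c=ctrl.camera('wrist');pickle.dump(c,open('wrist1.pkl','wb'));cv2.imwrite('pics/wrist1.png',c['color'][:,:,::-1])
z=np.load('o.npz');T=lambda p:np.array([*(z['O']+z['R']@p[:2]),p[2]])
for p in([-.045,-.185,.065],[0,0,.256],[0,0,.022],[-.0023,-.2069,.024]):print(p,projf(c,T(np.array(p))))
```

```text
t 2.275 tcp [ 0.4936 -0.1145  0.2006] xaxis [ 0.  0. -1.] jaw now 98.38 shift [ 0.6  0.2 -0.2] roll -0.22 q6 -2.02 F [ 0.2 -0.1 -0.1] M [0.01 0.01 0.03] w 0.094
[-0.045, -0.185, 0.065] (np.float64(318.39806963351964), np.float64(230.80472630300522))
[0, 0, 0.256] (np.float64(584.6374477098227), np.float64(449.2424294824346))
[0, 0, 0.022] (np.float64(468.0267134750226), np.float64(300.36884231008196))
[-0.0023, -0.2069, 0.024] (np.float64(286.7627219563437), np.float64(255.11409858875552))
```

View pics/wrist1.png

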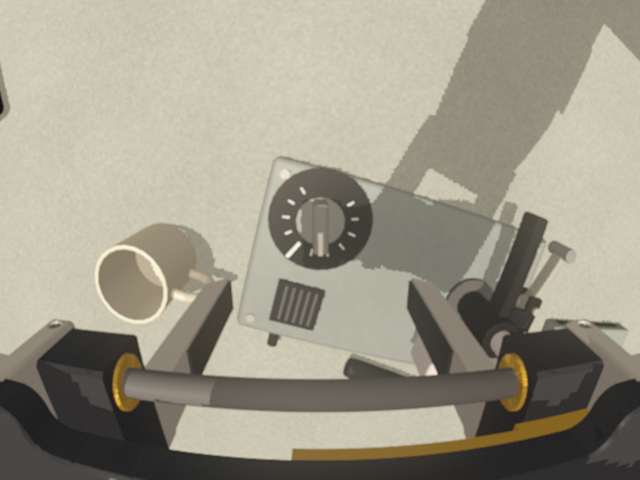

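Run:
```python
from h import *
c=load('wrist1.pkl');a=c['color'][155:285,250:390,::-1];cv2.imwrite('pics/w1c.png',cv2.resize(a,None,fx=5,fy=5,interpolation=cv2.INTER_CUBIC))
```

```text
(no output)
```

View pics/w1c.png

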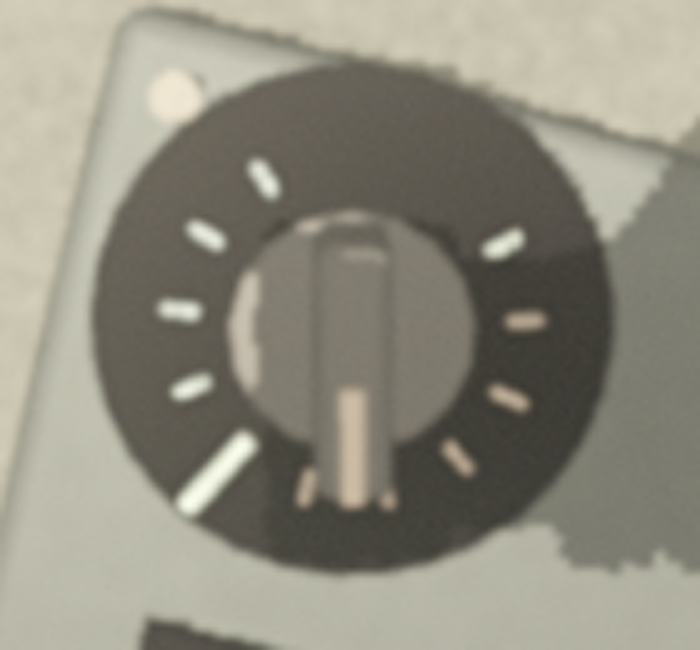

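Run:
```python
from h import *
c=load('wrist1.pkl');f=lambda u,v,z:onz(c,250+(u-2)/5,155+(v-2)/5,z,True)
z=np.load('o.npz');O=z['O'];R=z['R']
print('bar c',f(353,378,.065),'disc c',f(354,320,.031),'dial',f(353,318,.024),'pred',O+R@[-.045,-.185])
p=f(352,500,.065)-f(352,390,.065);print('pointer world deg',np.degrees(np.arctan2(p[1],p[0])))
b=f(353,260,.065);e=f(353,500,.065);p=e-b;print(np.linalg.norm(p),np.degrees(np.arctan2(p[1],p[0])))
ax=f(353,318,.024);k=f(187,508,.024);p=k-ax;print('tick',np.linalg.norm(p),np.degrees(np.arctan2(p[1],p[0])))
q=f(250,440,.024);p=k-q;print(np.degrees(np.arctan2(p[1],p[0])))
# slab yaw from edge: upper right edge
e1=f(430,70,.022);e0=f(240,25,.022);p=e1-e0;print('slab -x edge dir',np.degrees(np.arctan2(p[1],p[0]))-90)
plan([.4925,-.1150,.036],97)
```

```text
bar c [ 0.4932057  -0.11387015  0.065     ] disc c [ 0.49033552 -0.11404103  0.031     ] dial [ 0.49149257 -0.11405054  0.024     ] pred [ 0.49397473 -0.11534606]
pointer world deg 8.440825601094582
0.04330850564313661 8.447209765222423
tick 0.05150533779972854 -32.127089381694375
-33.809145089381715
slab -x edge dir -5.093750102500891
t 2.325 tcp [ 0.4937 -0.1143  0.2008] xaxis [ 0. -0. -1.] jaw now 98.4 shift [164.8   1.3  -0.5] roll 1.4 q6 -2.02 F [-0.9  0.3 -0.3] M [ 0.02 -0.    0.03] w 0.0942
```

servo_tool(motion=[20,0,0,0,50,0,0,0,90,1,0,0,125,1,0,0,145,1,0,0,157,1,0,0,163,1,0,0,165,1,0,0,165,1,0,0])

```text
time_s: 3.45
ee_pos: [0.493, -0.1151, 0.036]
eef_rot: [-2.061, 1.57, -0.344]
force: [-0.5, 0.3, -0.0]
grip_width: 0.0941
```

servo_tool(motion=[0,0,0,0,0,0,0,0,0,0,0,0,0,0,0,0,0,0,0,0,0,0,0,0,0,0,0,0], gripper=0, force=20)

```text
time_s: 4.32
ee_pos: [0.4928, -0.115, 0.0354]
eef_rot: [-2.744, 1.571, -1.027]
force: [-1.1, 0.3, 0.5]
grip_width: 0.0277
```

```bash
python3 -c "
from h import *
plan([.4925,-.1150,.036],98.4)"
```

```text
t 4.325 tcp [ 0.4928 -0.115   0.0354] xaxis [ 0. -0. -1.] jaw now 98.4 shift [-0.6  0.3  0.1] roll -0.0 q6 -2.02 F [-1.1  0.3  0.5] M [ 0.   -0.01 -0.  ] w 0.0277
```

Fingers still closing; wait more.

servo_tool(motion=[0,0,0,0,0,0,0,0,0,0,0,0,0,0,0,0])

```text
time_s: 4.82
ee_pos: [0.4927, -0.1144, 0.0354]
eef_rot: [0.232, 1.57, 1.95]
force: [-1.1, 5.1, 2.4]
grip_width: 0.014
```

servo_tool(motion=[0,0,0,3,0,0,0,8,0,0,0,14,0,0,0,20,0,0,0,26,0,0,0,32,0,0,0,37,0,0,0,40,0,0,0,41.5,0,0,0,41.5,0,0,0,41.5])

```text
time_s: 6.2
ee_pos: [0.4927, -0.1143, 0.0355]
eef_rot: [0.854, 1.57, 1.847]
force: [0.4, 6.5, 2.2]
grip_width: 0.0134
```

Run:
```python
from h import *
from station import ctrl
plan([.4925,-.1150,.036],56.7)
c=ctrl.camera('scene');pickle.dump(c,open('s2.pkl','wb'));a=c['color'][170:320,270:430,::-1];cv2.imwrite('pics/s2.png',cv2.resize(a,None,fx=4,fy=4,interpolation=cv2.INTER_CUBIC))
```

```text
t 6.2 tcp [ 0.4927 -0.1143  0.0355] xaxis [-0.     0.001 -1.   ] jaw now 56.9 shift [-0.5 -0.2 -0.7] roll 0.2 q6 -1.29 F [0.4 6.5 2.2] M [ 1.18  0.06 -0.  ] w 0.0134
```

View pics/s2.png

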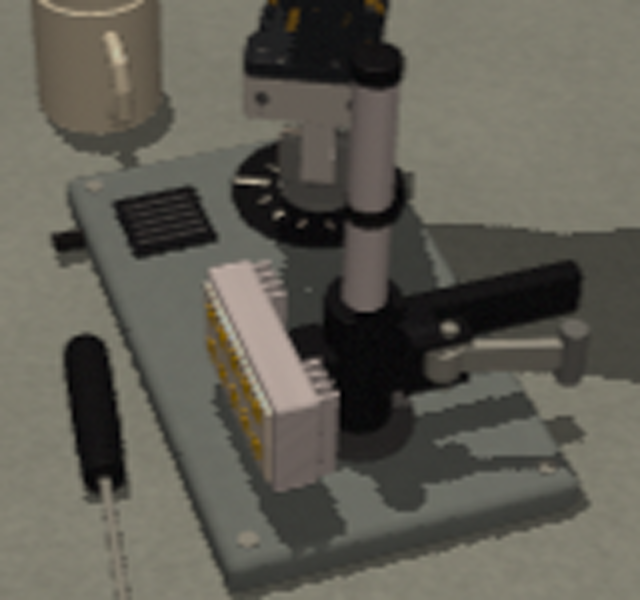

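servo_tool(motion=[0,0,0,0,0,0,0,0,0,0,0,0,0,0,0,0,0,0,0,0], gripper=1)

```text
time_s: 6.88
ee_pos: [0.4928, -0.1151, 0.0355]
eef_rot: [-2.172, 1.571, -1.179]
force: [0.8, -0.5, -0.1]
grip_width: 0.0604
```

servo_tool(motion=[-15,0,0,0,-45,0,0,0,-85,0,0,0,-125,0,0,0,-150,0,0,0,-163,0,0,0,-165,0,0,0,-165,0,0,0])

```text
time_s: 7.88
ee_pos: [0.4925, -0.1149, 0.1997]
eef_rot: [1.888, 1.57, 2.882]
force: [-1.3, -0.1, -0.8]
grip_width: 0.094
```

Run:
```python
from h import *
from station import ctrl
c=ctrl.camera('wrist');pickle.dump(c,open('wrist2.pkl','wb'));cv2.imwrite('pics/wrist2.png',c['color'][:,:,::-1])
a=c['color'][155:285,250:390,::-1];cv2.imwrite('pics/w2c.png',cv2.resize(a,None,fx=5,fy=5,interpolation=cv2.INTER_CUBIC))
plan([.4925,-.1150,.036],56.7)
```

```text
t 7.925 tcp [ 0.4924 -0.1149  0.1995] xaxis [-0.002  0.    -1.   ] jaw now 56.9 shift [ 1.635e+02 -3.000e-01  1.000e-01] roll 0.2 q6 -1.29 F [0.  0.5 0.6] M [-0.04  0.01 -0.04] w 0.0938
```

View pics/w2c.png

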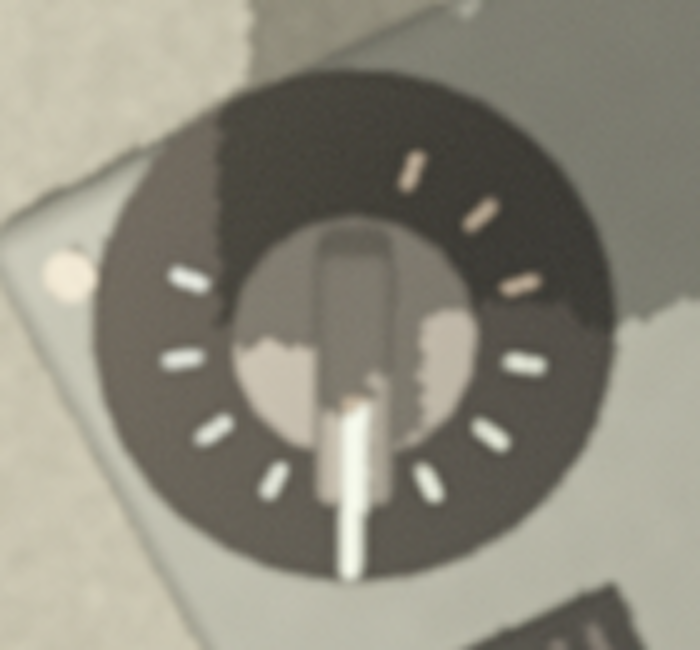

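View pics/wrist2.png

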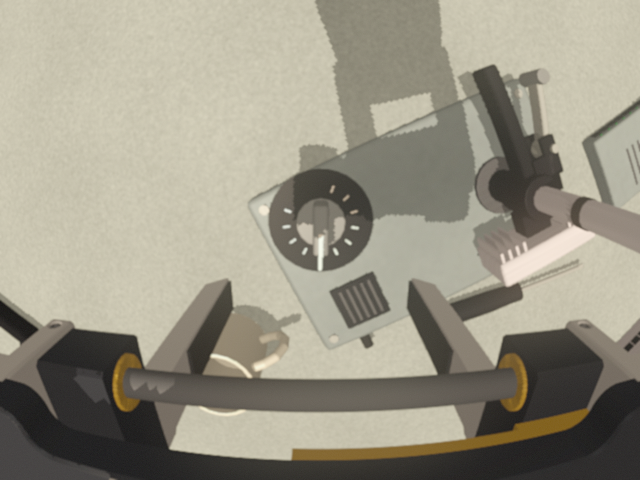

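Run:
```python
from h import *
z=np.load('o.npz');g=z['O']+z['R']@[-.094,.021];print(g);plan([*g,.2],83.7)
```

```text
[0.46797137 0.09479872]
t 7.925 tcp [ 0.4924 -0.1149  0.1995] xaxis [-0.002  0.    -1.   ] jaw now 56.9 shift [ -0.4 135.  162.3] roll -26.8 q6 -1.29 F [0.  0.5 0.6] M [-0.04  0.01 -0.04] w 0.0938
```

servo_tool(motion=[0,5,6,-1,0,20,24,-5,0,45,54,-10,0,75,90,-15,0,105,126,-20,0,123,148,-24,0,132,159,-26,0,135,162,-26.8,0,135,162,-26.8,0,135,162,-26.8])

```text
time_s: 9.18
ee_pos: [0.4683, 0.0937, 0.2004]
eef_rot: [2.877, 1.571, -1.947]
force: [-0.4, 0.6, -0.4]
grip_width: 0.0943
```

Run:
```python
from h import *
from station import ctrl
c=ctrl.camera('wrist');pickle.dump(c,open('wrist3.pkl','wb'));cv2.imwrite('pics/wrist3.png',c['color'][:,:,::-1])
a=c['color'][130:290,240:440,::-1];cv2.imwrite('pics/w3c.png',cv2.resize(a,None,fx=3.75,fy=3.75,interpolation=cv2.INTER_CUBIC))
z=np.load('o.npz');g=z['O']+z['R']@[-.094,.021]
plan([*g,.2],83.7)
```

```text
t 9.225 tcp [0.4683 0.0937 0.2004] xaxis [-0. -0. -1.] jaw now 83.61 shift [0.4 0.4 1. ] roll -0.09 q6 -1.34 F [-0.5  0.3 -0.2] M [ 0.03  0.06 -0.02] w 0.0941
```

View pics/wrist3.png

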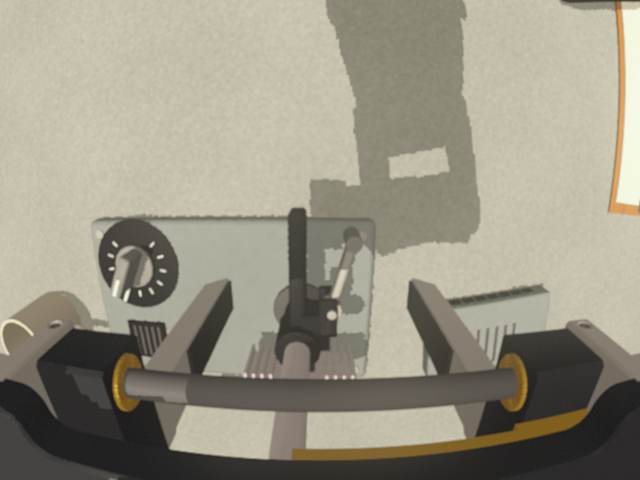

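View pics/w3c.png

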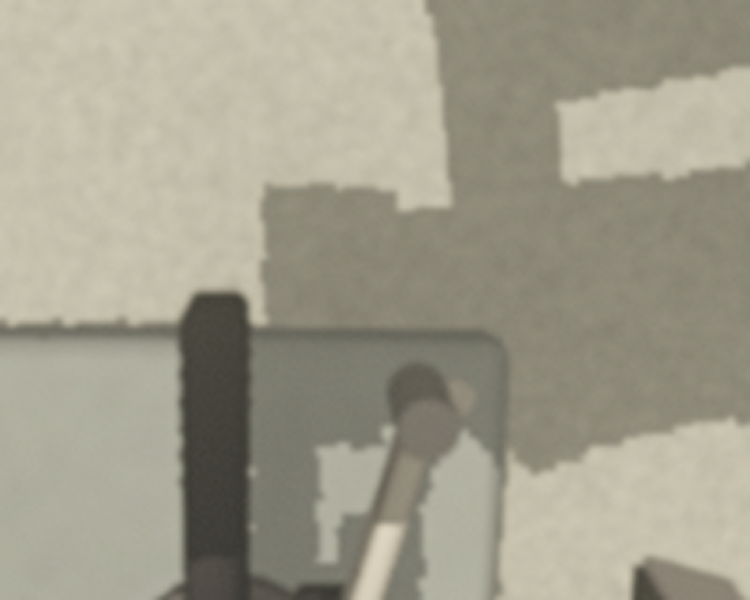

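Run:
```python
from h import *
c=load('wrist3.pkl');f=lambda u,v,z:onz(c,240+(u-1.4)/3.75,130+(v-1.4)/3.75,z,True)
z=np.load('o.npz');O=z['O'];R=z['R'];L=lambda p:np.round(R.T@(p[:2]-O)*1000,1)
for u,v,h in((218,440,.099),(185,440,.099),(248,440,.099),(219,550,.099),(218,296,.099),(428,432,.102),(400,432,.102),(457,432,.102)):
    p=f(u,v,h);print(u,v,np.round(p,4),L(p))
```

```text
218 440 [0.4709 0.0764 0.099 ] [-89.1   3.1]
185 440 [0.4701 0.0695 0.099 ] [-89.1  -3.9]
248 440 [0.4716 0.0827 0.099 ] [-89.1   9.4]
219 550 [0.4955 0.0735 0.099 ] [-64.3   2.8]
218 296 [0.4404 0.0803 0.099 ] [-119.8    3.5]
428 432 [0.4731 0.1203 0.102 ] [-91.7  46.9]
400 432 [0.4725 0.1145 0.102 ] [-91.7  41.1]
457 432 [0.4738 0.1264 0.102 ] [-91.7  53. ]
```

Run:
```python
from h import *
z=np.load('o.npz');g=z['O']+z['R']@[-.094,.024];print(g);plan([*g,.066],83.7)
```

```text
[0.46830192 0.09778045]
t 9.225 tcp [0.4683 0.0937 0.2004] xaxis [-0. -0. -1.] jaw now 83.61 shift [134.4   0.4   4. ] roll -0.09 q6 -1.34 F [-0.5  0.3 -0.2] M [ 0.03  0.06 -0.02] w 0.0941
```

servo_tool(motion=[10,0,2,0,35,0,4,0,65,0,4,0,95,0,4,0,115,0,4,0,127,0,4,0,133,0,4,0,134,0,4,0,134,0,4,0])

```text
time_s: 10.35
ee_pos: [0.4689, 0.0984, 0.0669]
eef_rot: [-1.338, 1.57, 0.123]
force: [-0.1, 0.2, -0.3]
grip_width: 0.0939
```

servo_tool(motion=[0,0,0,0,0,0,0,0,0,0,0,0,0,0,0,0,0,0,0,0,0,0,0,0], gripper=0, force=6)

```text
time_s: 11.1
ee_pos: [0.4685, 0.0979, 0.0665]
eef_rot: [2.934, 1.57, -1.888]
force: [-0.9, -5.7, 0.6]
grip_width: 0.059
```

Run:
```python
from h import *
from station import ctrl
z=np.load('o.npz');g=z['O']+z['R']@[-.094,.024];plan([*g,.066],83.7)
c=ctrl.camera('wrist');pickle.dump(c,open('wrist4.pkl','wb'));cv2.imwrite('pics/wrist4.png',c['color'][:,:,::-1])
c=ctrl.camera('scene');pickle.dump(c,open('s4.pkl','wb'));a=c['color'][170:320,270:430,::-1];cv2.imwrite('pics/s4.png',cv2.resize(a,None,fx=4,fy=4,interpolation=cv2.INTER_CUBIC))
```

```text
t 11.1 tcp [0.4685 0.0979 0.0665] xaxis [-0.    -0.001 -1.   ] jaw now 83.7 shift [ 0.5  0.2 -0.1] roll -0.0 q6 -1.33 F [-0.9 -5.7  0.6] M [-0.94  0.15  0.05] w 0.059
```

View pics/wrist4.png

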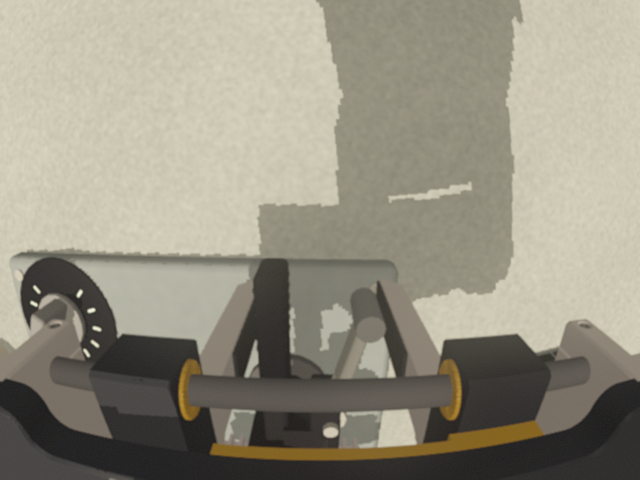

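View pics/s4.png

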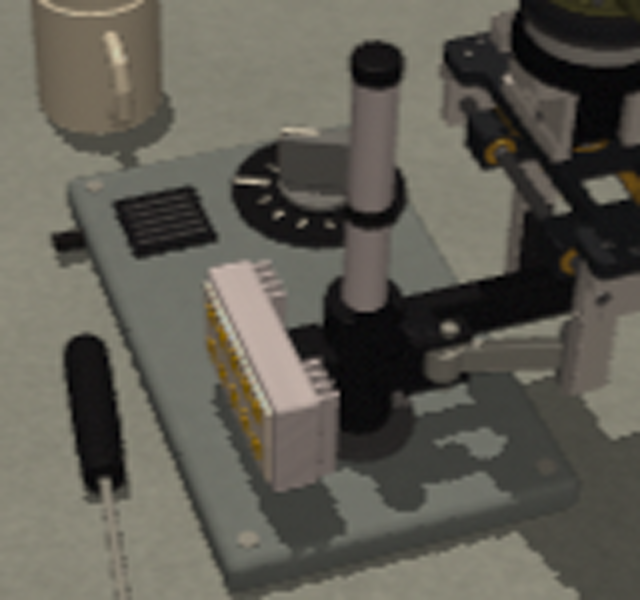

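servo_tool(motion=[0,0,0,0,0,0,0,0,0,0,0,0,0,0,0,0])

```text
time_s: 11.7
ee_pos: [0.4685, 0.0979, 0.0664]
eef_rot: [2.933, 1.57, -1.89]
force: [-0.9, -4.9, 1.8]
grip_width: 0.0593
```

Run:
```python
from h import *
z=np.load('o.npz');g=z['O']+z['R']@[-.094,.024];plan([*g,.066],83.7)
# band: brightness profile along the column axis in first scene image
s=load('scene0.pkl');T=lambda z_:np.array([*z['O'],z_])
im=cv2.cvtColor(s['color'],cv2.COLOR_RGB2GRAY).astype(float)
big=s['color'][170:320,270:430,::-1][:110,70:115];cv2.imwrite('pics/col.png',cv2.resize(big,None,fx=7,fy=5,interpolation=cv2.INTER_NEAREST))
for v in range(205,256):print(v,im[v,355:373].astype(int))
print([(h,np.round(proj(s,T(h)),1)) for h in(.1,.11,.15,.16,.17,.18)])
```

```text
t 11.7 tcp [0.4685 0.0979 0.0664] xaxis [-0.    -0.001 -1.   ] jaw now 83.69 shift [ 0.4  0.2 -0.1] roll -0.01 q6 -1.33 F [-0.9 -4.9  1.8] M [-0.94  0.11  0.08] w 0.0593
205 [ 53  54  64  75  83  87  90  93  94  94  93  87  85  89 107 120 119 119]
206 [ 53  54  63  78  83  89  91  92  94  95  92  88  84  88 106 118 119 119]
207 [ 53  54  65  77  84  89  91  92  94  94  92  88  84  92 110 116 116 118]
208 [ 53  54  66  78  85  88  92  93  94  94  93  87  83  92 110 117 117 118]
209 [ 51  55  65  79  84  89  91  93  94  94  92  87  84  91 110 116 115 115]
210 [ 53  56  66  79  86  89  91  93  94  94  91  86  82  90 109 118 116 115]
211 [ 52  56  67  79  85  89  91  92  94  94  91  87  82  76  94 115 118 117]
212 [ 51  55  67  79  86  88  91  94  94  94  91  87  80  59  43  91 117 117]
213 [ 52  59  70  80  85  89  92  94  94  95  90  86  81  59  18  74 112 113]
214 [ 48  58  70  80  86  90  91  93  93  93  89  86  82  58  18  44  89 114]
215 [ 54  59  71  80  86  89  92  93  93  93  90  85  80  56  19  18  78 115]
216 [ 61  64  71  80  87  89  91  93  93  93  89  85  76  45  20  17  77
[... 2029 characters left out ...]
 89 74 36  7  9  9 10 11 12 13 20]
248 [19 19 21 15  9  8  9  8 11 10 10 10 11 10  9 11 17 18]
249 [20 21 16 14  9  9  9  9  9 10  9  8  8  7  8  8 14 18]
250 [16 24 26 19  9  9  8 10 11  9 13  9  8  8  8 14 19 18]
251 [ 7  9 10 10 10  9 10 12 10  7  9  7 10  8 12 15 19 18]
252 [ 9  9 11 11 10 11  9  9 11  9  8  9  9  8 11 10 19 22]
253 [ 9  9  9  9 10  8  9  9 10  9 11  9  8  7  7  9 14 25]
254 [ 8  8 10  9  8  9 10 11 10  9 10  8  8 11  9 11 10 14]
255 [ 8 10  8  9  8  8 11  9  8  8  9  9  7  9  8  7  9 14]
[(0.1, array([361.9, 247.6])), (0.11, array([362.1, 243.9])), (0.15, array([363. , 228.4])), (0.16, array([363.2, 224.4])), (0.17, array([363.4, 220.4])), (0.18, array([363.7, 216.3]))]
```

Run:
```python
from h import *
z=np.load('o.npz');s=load('scene0.pkl');O=z['O']
o,_=ray(s,300,200);d=o[:2]-O;d/=np.linalg.norm(d)
F=lambda h,r=.011:np.array([*(O+d*r),h])
for h in(.11,.155,.16,.165,.17,.175):print(h,np.round(proj(s,F(h)),2))
```

```text
0.11 [361.92 247.61]
0.155 [362.89 230.16]
0.16 [363.   228.16]
0.165 [363.11 226.14]
0.17 [363.22 224.11]
0.175 [363.34 222.06]
```

servo_tool(motion=[-1,0,0,0,-3,0,0,0,-7,0,0,0,-12,0,0,0,-18,0,0,0,-24,0,0,0,-30,0,0,0,-36,0,0,0,-42,0,0,0,-48,0,0,0,-53,0,0,0,-56,0,0,0,-57.5,0,0,0,-58,0,0,0,-58,0,0,0,-58,0,0,0], force=7)

```text
time_s: 13.7
ee_pos: [0.4685, 0.0979, 0.1241]
eef_rot: [2.829, 1.57, -1.993]
force: [1.1, -5.4, -4.1]
grip_width: 0.0591
```

```bash
cat > look.py <<'E'
from h import *
from station import ctrl
import sys
n=sys.argv[1]
z=np.load('o.npz');g=z['O']+z['R']@[-.094,.024];plan([*g,.124],83.7)
c=ctrl.camera('scene');pickle.dump(c,open(n+'.pkl','wb'));a=c['color'][170:320,270:430,::-1];cv2.imwrite('pics/'+n+'.png',cv2.resize(a,None,fx=4,fy=4,interpolation=cv2.INTER_CUBIC))
im=cv2.cvtColor(c['color'],cv2.COLOR_RGB2GRAY)
for v in range(218,232):print(v,im[v,355:373])
E
python3 look.py s5
```

```text
t 13.7 tcp [0.4685 0.0979 0.1241] xaxis [-0.    -0.001 -1.   ] jaw now 83.69 shift [ 0.1  0.2 -0.1] roll -0.01 q6 -1.33 F [ 1.1 -5.4 -4.1] M [-0.78 -0.26  0.02] w 0.0591
218 [ 19  44  74  90  94  98 101 102 103 103  98  93  83  51  18  21  68 111]
219 [ 20  44  74  89  95  98 101 102 102 102  97  93  80  49  20  20  58 104]
220 [ 20  34  67  88  96  98 101 102 103 102  96  91  70  25  19  21  37  91]
221 [ 17  18  46  79  93  97 100 103 103 100  95  81  50  14  21  21  29  72]
222 [22 14 13 47 71 82 95 97 97 96 78 39 11 15 20 21 21 20]
223 [22 18 14 14 13 24 33 34 34 26 14 12 12 15 21 21 20 16]
224 [21 21 19 17 15 14 14 12 12 13 12 11 10 10 13 17 17 14]
225 [20 20 22 19 17 11 12 15 11 12 12 13 10 11 10  8 12 14]
226 [19 20 20 22 16 12 10  9 12  9 10 11 11 11 13  9  8 10]
227 [ 9 16 24 24 17 13 10 13 11 10 11 13 11  8 11 10 10 18]
228 [11 13 11 16 23 18 11 14 13 14 14  9 13 12 11 12 13 21]
229 [ 7 12 12 13 11 12 11 13 14 10 12 12  7 10 11 11 12 17]
230 [10 10 12 10 12 12 11 12 10 12 12 11 12  9  9 11 10 16]
231 [10 12 10  9 11 11 11 13 11 11 12 10 12  9 12 12 11 12]
```

View pics/s5.png

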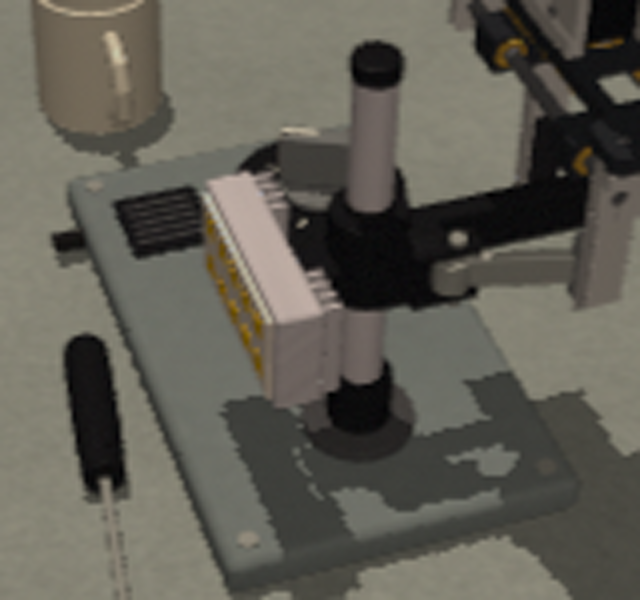

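servo_tool(motion=[0,0,-0.5,0,0,0,-2,0,0,0,-4,0,0,0,-6,0,0,0,-8,0,0,0,-10,0,0,0,-12,0,0,0,-13.5,0,0,0,-14,0,0,0,-14,0,0,0,-14,0], gripper=0, force=24)

```text
time_s: 15.12
ee_pos: [0.4669, 0.0834, 0.124]
eef_rot: [2.848, 1.569, -1.975]
force: [0.8, -10.2, -4.3]
grip_width: 0.0296
```

```bash
python3 look.py s6
```

```text
t 15.125 tcp [0.4669 0.0834 0.124 ] xaxis [-0.001 -0.002 -1.   ] jaw now 83.68 shift [-0.1  0.2 14.5] roll -0.02 q6 -1.36 F [  0.8 -10.2  -4.3] M [-1.74 -0.32 -0.03] w 0.0296
218 [ 21  44  74  88  94  97 100 101 102 101  97  93  82  50  21  21  67 111]
219 [ 22  44  72  88  94  98 100 101 102 100  97  92  80  48  20  21  58 103]
220 [ 20  33  66  88  95  98 100 101 102 101  96  91  70  25  20  20  38  90]
221 [ 20  16  46  78  93  97 100 101 102 100  94  80  51  17  20  20  30  71]
222 [20 15 12 46 70 82 95 96 96 95 78 39 12 15 21 20 21 20]
223 [21 19 12 14 14 23 32 34 34 28 12 12 12 14 20 19 18 18]
224 [20 21 20 15 14 11 12 13 13 15 13 11 12  9 10 16 16 14]
225 [21 21 21 20 16 11 12 14 13 11 13 13 11 10 12 12  9 15]
226 [20 22 23 22 15 10  9 12 11  9 13 11  8 11 12  8 11 14]
227 [15 24 24 22 18 13 10 10 10 14 10 12 13 12 11 10 11 16]
228 [12 10 12 15 20 17 11 13 13 11 11 12 11 11 10  9 16 22]
229 [ 8 10 12 12 10  9 13 11 12 11 12  9 11 13 12 11 17 21]
230 [11 12 11 13 10 12 12 11  8 11 12 11 13 11 10 10 11 17]
231 [10 13 12 10  9 11 10 10 11  9 12 12 10 12 13 11 12  8]
```

View pics/s6.png

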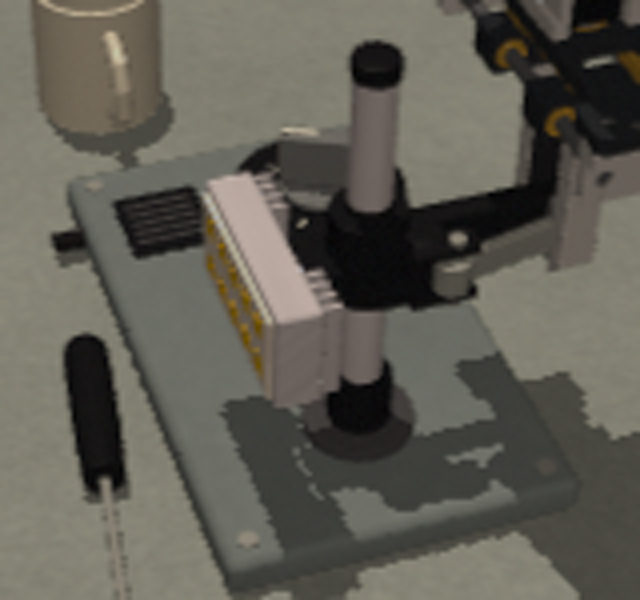

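Run:
```python
from h import *
ims={n:cv2.cvtColor(load(n+'.pkl')['color'],cv2.COLOR_RGB2GRAY) for n in('scene0','s4','s5','s6')}
c=load('s6.pkl');O=np.load('o.npz');R=O['R'];O=O['O']
# template: lamp head + bolt tracked
for nm,(u0,v0,w,h) in {'bolt':(377,247,12,10),'lamp':(336,268,20,20)}.items():
    tp=ims['s4'][v0:v0+h,u0:u0+w]
    for n in('scene0','s5','s6'):
        r=cv2.matchTemplate(ims[n][200:300,320:410],tp,cv2.TM_CCOEFF_NORMED);_,m,_,l=cv2.minMaxLoc(r)
        x,y=l
        sub=lambda a,b,d:.5*(a-d)/(a-2*b+d)
        dy=sub(r[y-1,x],r[y,x],r[y+1,x]) if 0<y<r.shape[0]-1 else 0
        print(nm,n,round(m,3),l[0]+320-u0,round(l[1]+200-v0+dy,2))
for nm,p in {'bolt':[-.034,.029,.10],'lamp':[.06,.05,.08]}.items():
    P=lambda dz:np.array([*(O+R@p[:2]),p[2]+dz])
    a=proj(c,P(0));print(nm,a,[(d,round(proj(c,P(d))[1]-a[1],2)) for d in(.054,.056,.058,.06)])
```

```text
bolt scene0 0.998 0 -0.01
bolt s5 0.942 2 -22.31
bolt s6 0.938 2 -22.3
lamp scene0 1.0 0 0.03
lamp s5 0.848 0 -22.37
lamp s6 0.854 1 -22.36
bolt (np.float64(383.4762856469552), np.float64(253.29184754955432)) [(0.054, np.float64(-20.81)), (0.056, np.float64(-21.61)), (0.058, np.float64(-22.41)), (0.06, np.float64(-23.22))]
lamp (np.float64(341.8079712675731), np.float64(278.7823721777666)) [(0.054, np.float64(-20.36)), (0.056, np.float64(-21.14)), (0.058, np.float64(-21.93)), (0.06, np.float64(-22.72))]
```

```bash
python3 -c "
from station import ctrl
print(ctrl.hand_in())"
```

```text
the job is handed in; nothing more can be done
None
```

I set up the work light in the order asked and handed the job in at about 15 s, with the hand still gripping handle and lever together.

- **Dimmer:** I turned it about 41.5° clockwise. A wrist picture taken after letting go showed the pointer in line with the long tick, within about 1°.
- **Bracket height:** I gripped handle and roll at 6–7 N with the lever open and raised the tool 57.6 mm. The target was about 58 mm, from measuring the band's middle at about 168 mm. Tracking two spots on the bracket in the scene camera gave 57.8 and about 59 mm, so the rim is on the band to within about 1–1.5 mm. The rim edge itself could not be seen against the dark tape.
- **Cam lever:** I squeezed at 24 N while the hand moved 14 mm along -y. The jaws ended at 29.6 mm, a little under the 31 mm given for closed, and the lever looks shut in the picture. The bracket's height did not change while it closed.
- **Forces and other items:** At hand-in the hand was under about 10 N of side force, well below the limits. The screwdriver and mug looked unmoved in the last scene crop. That crop did not cover the network switch, but nothing I did went near it.

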